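Gang-clamp union blocks in a crank vice and run their nuts home

ROBOT

A 7-joint arm with a two-finger parallel gripper is mounted at the origin on a cart in front of the work surface, level with it; the furniture and walls round the work are solid. World frame = base frame: x ahead of the robot, y to its left, z up, the work surface at z = 0. Lengths are in m, angles in rad, forces in N, time in s.
With the tool pointing down it reaches from about 0.35 to 0.775 m from the base axis. Payload 3.1 kg.
Tool frame: the origin (TCP) lies midway between the tips of the shut fingers; the grasp point (between the pads) lies manip.grasp_offset behind it (manip.grasp_offset is the distance from the TCP to the grasp point, in m); z points along the fingers, x is the direction in which the jaws open and shut, and the axes are right-handed (so a half turn about z gives the same grasp; the last joint's range is limited). The gripper opens to 85 mm and grips with 20 to 120 N. Pads are 22 mm wide; open, the fingers measure 114 mm over their backs; the gripper's body (76 mm by 85 mm) begins 54 mm behind the grasp point. The pads swing forward as they close: fully open they stand 13 mm farther back than shut.
Start: joints at [1.182, 0.311, 0.014, 1.512, -0.004, 1.319, -0.027], TCP at [0.187, -0.517, 0.231] pointing down, gripper open.
Joint ranges: [-2.7, 2.7], [-0.3, 1.91], [-1.27, 1.3], [0.12, 2.57], [-1.44, 4.58], [0.2, 2.03], [-3.05, 3.05]. Speed limits (rad/s): [2.79, 2.79, 3.14, 3.14, 3.14, 3.14, 3.14].

INTERFACE

Orientations are given as a 3x3 rotation matrix whose columns are the frame's x, y, z axes.
In Python, from station import manip gives the robot as it stands. The module is installed in compiled form; this text tells all that it offers. Calls block until the motion is done:
- manip.reach(position, orientation): joint-space move of the TCP to a pose.
- manip.movel(position, rate=0.15, ori=None, max_force=None): straight line of the TCP; ori=None keeps the orientation; rate is the mean speed in m/s. With max_force (N) it stops when the force on the tool has changed by that much, and returns True; else False.
- manip.goto_joints(angles): joint-space move.
- manip.ungrasp() and manip.close(strength=None): open the fingers fully, or close them until they stop; strength is the grip in N (None keeps the last).
- manip.dwell(seconds).
- manip.ik(position, orientation): joint angles nearest the present ones, or None.
- manip.read_state(): the state.
- manip.grab_frame(name): name is "scene" or "top" or "wrist"; returns a dict with "color" (400x640x3 uint8, red, green, blue), "fx", "fy", "cx", "cy" (pixels), "world_from_camera" (4x4, takes a point from camera to world coordinates). Camera axes: x right, y up, looking along -z (the intrinsics and any distortion apply to the point x, -y, -z); pixel columns grow to the right and rows downward; lengths in m; the calibration is good to about 2 mm. A picture is of the moment at which its call begins. There is no depth.
A pose or a line that the arm cannot do raises manip.Unreachable and nothing moves.
- manip.hand_in(): hands the job in, once; it reports no verdict.
Trained networks look in a picture, given as the dict that the camera call returned (one of the last four; its "shot" number tells which), for a name from the list of things; names that differ only in an ending like _2 or _b are one class to them, and where a whole thing is asked for, a point or a joint stands for the part that bears it (a point fixed in the world has none). Each returns a list of dicts, best first, with "confidence" (0 to 1); they miss things now and then, are a little off and sometimes report something else, mostly with a low value. They report only what shows in the picture. A call takes as long as a camera call. They do not tell look-alikes from the thing itself.
- manip.cut_out(picture, name): "pixels" (400x640 bool, what is visible of it).
- manip.mark_of(picture, name): "point" ([x, y, z] in m, in world coordinates, good to about 4 mm: a listed point, or the origin of a listed thing).
The state is a dict: "t": time; "joints": joint angles; "qd": joint speeds; "effort": joint torques, N m; "tool_pos": TCP position; "ee_rot": TCP orientation; "contact_force": force on the tool from outside, world axes, zero at the start; "torque": the same for the moment, N m; "gripper_width": finger opening in m.
Only numpy, scipy, OpenCV 4.12 (cv2) and the standard library are available. Lean on these libraries where they do the work, as an engineer would, in place of code of your own. Each camera call takes 0.05 s, during which the arm holds its last target. There are 200 camera calls.

TASK

Get the union blocks ready for measuring: crank the long vice open, stand every block that is on the table upright between its jaws, side by side and square to them, and crank the jaw up until it grips them all firmly. Only then turn each block's brass coupling nut clockwise by hand until it comes up against its stop, and leave the blocks clamped, with the other things on the table undisturbed.

Things in the scene. Friction and masses are not known exactly. Their poses are not given: they have to be found in the camera images.
- vice: Long-jaw vice bolted down, grey, jaws 210 mm long along its x. Base plate 220 (x) x 213 (y, from -158 to +55 mm) x 12 mm; origin on its underside, below the line where clamped blocks stand. Fixed jaw from y = +28 mm (inner face) to +55 mm; both jaws' tops 38 mm above the worktop. Gearbox 90 x 60 mm, 62 mm high, centred at y = -125 mm, carries the crank
- seat (a point): middle of the jaws' length, on the upper face of the vice's base plate (12 mm above the worktop), 28 mm from the fixed jaw's face; axes as the vice's (x along the jaws, y towards the fixed jaw, z up)
- crank_axis (a point): point on the crank's upright axis of rotation, 100 mm above the worktop, level with the middle of the crank's knob
- knob_grip (a point): point to hold on the crank's black upright knob (20 mm diameter, 44 mm tall, free to spin on its pin; this point is 24 mm above the knob's foot, on the knob's axis). It goes round crank_axis at 45 mm radius in a level circle; the crank arm runs under the knob. About 4.5 N at the knob turn the crank while nothing is being squeezed
- crank (a joint): angle of the vice's crank, rad, 0 to 20 (several turns); grows anticlockwise seen from above, which opens the vice; clockwise closes it. Gap between the jaws = 22 mm + 2.546 mm x this angle (16 mm a turn); the screw has friction and holds where it is left
- jaw: the moving jaw, 28 mm thick, on the -y side of the blocks, slides along y; origin on its inner face at mid length, at its lower edge; axes as the vice's
- unit_a: Union block a (may be absent): aluminium block on a dark steel sole, 56 (its x) x 56 (its y) x 56 mm together, with a round brass coupling nut on top, 92 mm tall in all, about 0.5 kg; origin at the centre of its underside, z up; a dark port on its +x end
- unit_a_mid (a point): centre of the square block of unit_a (without the nut), 28 mm above its underside; axes as the block's
- unit_a_nut_mid (a point): centre of the coupling nut of unit_a: knurled brass ring 37 mm diameter, 26 mm tall, 75 mm above the block's underside; captive, turns about the upright axis, 6 mm clear above the block; red dot on its top
- unit_a_nut (a joint): angle of the nut of unit_a, rad; grows clockwise seen from above (tightening), hard stop (tight) at 2.6; turns with light friction (0.08 N m), does not rise
- unit_b: Union block b (may be absent): aluminium block on a dark steel sole, 56 (its x) x 56 (its y) x 56 mm together, with a round brass coupling nut on top, 92 mm tall in all, about 0.5 kg; origin at the centre of its underside, z up; a dark port on its +x end
- unit_b_mid (a point): centre of the square block of unit_b (without the nut), 28 mm above its underside; axes as the block's
- unit_b_nut_mid (a point): centre of the coupling nut of unit_b: knurled brass ring 37 mm diameter, 26 mm tall, 75 mm above the block's underside; captive, turns about the upright axis, 6 mm clear above the block; red dot on its top
- unit_b_nut (a joint): angle of the nut of unit_b, rad; grows clockwise seen from above (tightening), hard stop (tight) at 2.6; turns with light friction (0.08 N m), does not rise
- unit_c: Union block c (may be absent): aluminium block on a dark steel sole, 56 (its x) x 56 (its y) x 56 mm together, with a round brass coupling nut on top, 92 mm tall in all, about 0.5 kg; origin at the centre of its underside, z up; a dark port on its +x end
- unit_c_mid (a point): centre of the square block of unit_c (without the nut), 28 mm above its underside; axes as the block's
- unit_c_nut_mid (a point): centre of the coupling nut of unit_c: knurled brass ring 37 mm diameter, 26 mm tall, 75 mm above the block's underside; captive, turns about the upright axis, 6 mm clear above the block; red dot on its top
- unit_c_nut (a joint): angle of the nut of unit_c, rad; grows clockwise seen from above (tightening), hard stop (tight) at 2.6; turns with light friction (0.08 N m), does not rise
- magnet_stand: small black magnetic base with a red button, 48x50x51 mm, a bystander; origin at its underside
- spray_bottle: white dropper bottle with red tip, 45 mm diameter, 124 mm tall, a bystander; origin at its underside
Mind the look-alikes: they are no part of the job. Leave any blue look-alike of the unit_a alone.

How it is judged:
By the outcome, as a careful person would: the job done as asked, in the order asked, and still so for the second after the job is handed in, with the robot touching nothing.
Of unit_a, unit_b, unit_c only 2 to 3 are there at a start; the rules pass over those that are not, and their reading is None.
At some moment in a run one of unit_a, unit_b, unit_c may be knocked a few centimetres aside while the robot is not near it.
It also fails if it takes over 210 s, if anything falls off the work surface, if the arm or the gripper's body presses on something with over 40 N, if the wrist force passes 120 N, or if a joint passes its speed limit or range.

## Working session

There is one attempt and no reset: what is moved stays moved. The work goes in short steps, each a Python script; the robot and the scene stay as the last script left them, time stands still between calls to the robot, and variables do not carry over. Pictures are saved under pics/ and viewed, about 12 in all and at most 16, crops included, and the job is handed in when it is done.

```bash
mkdir -p pics; ls
python3 - <<'E'
from station import manip
import cv2, numpy as np
print(manip.read_state()["t"], manip.grasp_offset)
for c in ["scene","top"]:
    p=manip.grab_frame(c)
    cv2.imwrite(f"pics/{c}0.png",p["color"][:,:,::-1])
    print(c,p["fx"],p["fy"],p["cx"],p["cy"],[k for k in p]); print(np.round(p["world_from_camera"],3).tolist())
    for n in ["vice","seat","crank_axis","knob_grip","jaw","unit_a","unit_a_nut_mid","unit_a_mid","magnet_stand","spray_bottle"]:
        print(n,[(np.round(d["point"],3).tolist(),round(d["confidence"],2)) for d in manip.mark_of(p,n)])
E
```

```text
pics
0.0 0.0187
scene 464.0591344030317 464.0591344030317 323.0898607604911 198.3345183744762 ['color', 'fx', 'fy', 'cx', 'cy', 'world_from_camera', 'shot']
[[-0.564, 0.454, -0.69, -0.412], [-0.826, -0.325, 0.461, 0.658], [-0.015, 0.83, 0.558, 0.9], [0.0, 0.0, 0.0, 1.0]]
vice [([0.539, -0.085, 0.004], 0.9)]
seat [([0.538, -0.085, 0.011], 0.63), ([0.678, 0.214, -0.002], 0.45)]
crank_axis [([0.521, -0.209, 0.097], 0.69)]
knob_grip [([0.476, -0.197, 0.098], 0.47), ([0.537, -0.086, 0.012], 0.38)]
jaw [([0.537, -0.085, 0.014], 0.73)]
unit_a [([0.464, 0.316, 0.002], 0.98), ([0.447, -0.339, 0.002], 0.75), ([0.456, 0.435, -0.0], 0.72), ([0.588, -0.336, -0.001], 0.55)]
unit_a_nut_mid [([0.465, 0.319, 0.075], 0.95), ([0.458, 0.432, 0.08], 0.62)]
unit_a_mid [([0.457, 0.435, 0.027], 0.6), ([0.465, 0.313, 0.028], 0.56)]
magnet_stand [([0.536, -0.088, 0.002], 0.62), ([0.679, 0.1, 0.0], 0.54)]
spray_bottle [([0.676, 0.219, 0.001], 0.96)]
top 385.0012206993427 385.0012206993427 315.8003804849118 193.31779604644282 ['color', 'fx', 'fy', 'cx', 'cy', 'world_from_camera', 'shot']
[[0.014, 0.999, -0.046, 0.504], [-1.0, 0.014, -0.001, 0.027], [-0.001, 0.046, 0.999, 1.451], [0.0, 0.0, 0.0, 1.0]]
vice [([0.537, -0.082, 0.001], 0.86), ([0.59, -0.335, 0.028], 0.72)]
seat [([0.539, -0.082, 0.014], 0.79)]
crank_axis [([0.517, -0.206, 0.1], 0.87)]
knob_grip [([0.472, -0.198, 0.098], 0.48), ([0.54, -0.087, 0.019], 0.39)]
jaw [([0.535, -0.086, 0.014], 0.88), ([0.447, -0.34, 0.002], 0.33)]
unit_a [([0.456, 0.435, 0.001], 0.74), ([0.449, -0.34, 0.001], 0.62), ([0.462, 0.313, -0.003], 0.52), ([0.585, -0.332, 0.002], 0.49), ([0.475, -0.197, 0.1], 0.32)]
unit_a_nut_mid [([0.467, 0.318, 0.072], 0.73), ([0.45, 0.431, 0.076], 0.71), ([0.589, -0.332, 0.03], 0.7)]
unit_a_mid [([0.467, 0.319, 0.028], 0.84), ([0.458, 0.437, 0.029], 0.71)]
magnet_stand [([0.678, 0.101, 0.005], 0.69), ([0.59, -0.331, 0.076], 0.2)]
spray_bottle [([0.679, 0.216, -0.002], 0.57)]
```

View pics/scene0.png

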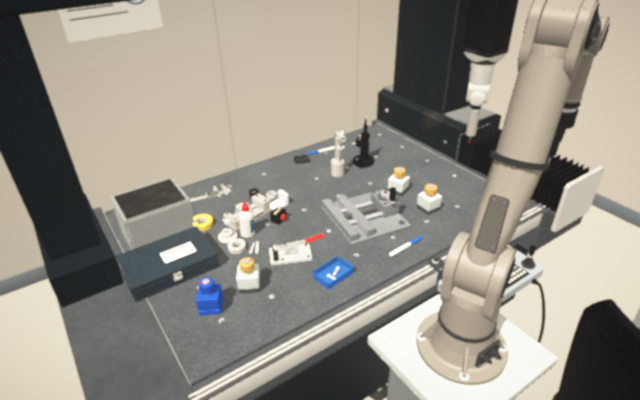

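View pics/top0.png

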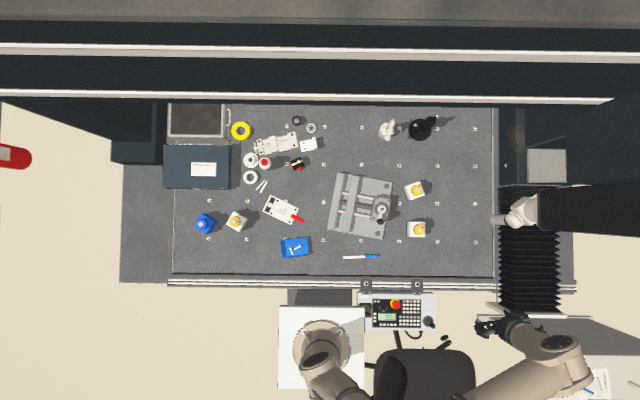

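The picture shows three white blocks with brass nuts, in the top view at about (236,221), (415,190) and (417,229). The blue look-alike is at (205,224), next to the first block. The vice is at (362,205) with its crank on the right. Next I'll move the wrist camera over the vice and blocks and fit the box models to the masks.

```bash
cat > h.py <<'E'
from station import manip
import cv2, numpy as np
from scipy.optimize import minimize
def Rd(a):  # tool down, finger-opening axis at world yaw a
    c,s=np.cos(a),np.sin(a); return np.array([[c,s,0],[s,-c,0],[0,0,-1.]])
def proj(p,X):
    T=np.linalg.inv(p["world_from_camera"]); X=np.asarray(X)@T[:3,:3].T+T[:3,3]
    return np.c_[p["cx"]+p["fx"]*X[:,0]/-X[:,2], p["cy"]-p["fy"]*X[:,1]/-X[:,2]]
def box(x0,x1,y0,y1,z0,z1): return np.array([[x,y,z] for x in(x0,x1) for y in(y0,y1) for z in(z0,z1)])*1e-3
th=np.linspace(0,2*np.pi,24,endpoint=False)
def cyl(r,z0,z1): return np.array([[r*np.cos(t),r*np.sin(t),z] for t in th for z in(z0,z1)])*1e-3
UNIT=[box(-28,28,-28,28,0,56),cyl(18.5,62,88),cyl(12,56,92)]
VICE=[box(-110,110,-158,55,0,12),box(-105,105,28,55,0,38),box(-45,45,-155,-95,0,62)]
def render(p,model,x,y,a,z=0):
    m=np.zeros((400*2,640*2),np.uint8); c,s=np.cos(a),np.sin(a)
    R=np.array([[c,-s,0],[s,c,0],[0,0,1]])
    for b in model:
        q=proj(p,b@R.T+[x,y,z])
        cv2.fillConvexPoly(m,np.round((cv2.convexHull(q.astype(np.float32))*2+.5)*16).astype(np.int32),1,shift=4)
    return m
def fit(obs,model,x,y,a,z=0):
    "obs: list of (picture, mask); returns x,y,a,IoU"
    M=[(p,cv2.resize(k.astype(np.uint8),(1280,800),interpolation=cv2.INTER_LINEAR)) for p,k in obs]
    def cost(v):
        i=u=0
        for p,k in M:
            m=render(p,model,v[0]/1e3,v[1]/1e3,v[2]/50,z); i+=(m&k).sum(); u+=(m|k).sum()
        return 1-i/u
    best=None
    for a0 in np.atleast_1d(a):
        r=minimize(cost,[x*1e3,y*1e3,a0*50],method="Nelder-Mead",options=dict(initial_simplex=np.array([[x*1e3,y*1e3,a0*50]]*4)+np.array([[0,0,0],[5,0,0],[0,5,0],[0,0,10]]),xatol=.1,fatol=1e-5))
        if best is None or r.fun<best.fun: best=r
    return best.x[0]/1e3,best.x[1]/1e3,best.x[2]/50,1-best.fun
def masknear(p,name,X):
    q=proj(p,[X])[0]; best=None
    for d in manip.cut_out(p,name):
        ys,xs=np.nonzero(d["pixels"])
        if len(xs)==0: continue
        e=np.hypot(xs.mean()-q[0],ys.mean()-q[1])
        if best is None or e<best[0]: best=(e,d["pixels"],d["confidence"])
    return best
def save(p,f): cv2.imwrite("pics/"+f,p["color"][:,:,::-1])
def fitunit(p,X):
    b=masknear(p,"unit_a",[X[0],X[1],.04])
    if b is None or b[0]>60: print("no mask",X,b and b[0]); return None
    r=fit([(p,b[1])],UNIT,X[0],X[1],np.array([-.6,-.2,.2,.6])); return r
E
python3 - <<'E'
from h import *
s=manip.read_state(); print(np.round(s["ee_rot"],3).tolist())
for x,y,f,us in [(.50,-.12,"w_vice.png",[]),(.52,-.33,"w_r.png",[(.447,-.339),(.588,-.335)]),(.43,.28,"w_l.png",[(.465,.316)])]:
    for z in (.42,.36,.3):
        try: manip.reach([x-.04,y,z],Rd(0)); break
        except manip.Unreachable: continue
    p=manip.grab_frame("wrist"); save(p,f); print(f,z,np.round(p["world_from_camera"],3).tolist(),round(p["fx"]),manip.read_state()["t"])
    if not us:
        b=masknear(p,"vice",[.53,-.12,0]); print("vice",b[0],b[2],b[1].sum(),fit([(p,b[1])],VICE,.538,-.084,[-.2,-.1]))
        for n in ["seat","crank_axis","knob_grip","jaw"]: print(n,[(np.round(d["point"],3).tolist(),round(d["confidence"],2)) for d in manip.mark_of(p,n)])
    for u in us: print(u,fitunit(p,u))
print(np.round(manip.read_state()["joints"],2))
E
```

```text
[[0.34, -0.94, -0.0], [-0.94, -0.34, -0.0], [0.0, 0.0, -1.0]]
w_vice.png 0.42 [[1.0, 0.003, 0.003, 0.461], [-0.004, 0.958, 0.285, -0.048], [-0.002, -0.285, 0.958, 0.563], [0.0, 0.0, 0.0, 1.0]] 317 3.025
vice 5.411319228211657 0.94 15751 (np.float64(0.5401225242932264), np.float64(-0.08316360039576808), np.float64(-0.18051022058468136), np.float64(0.9693358411445486))
seat [([0.537, -0.084, 0.014], 0.97)]
crank_axis [([0.514, -0.21, 0.1], 0.56), ([0.444, -0.338, 0.028], 0.55)]
knob_grip [([0.446, -0.337, 0.001], 0.72), ([0.474, -0.197, 0.099], 0.45)]
jaw [([0.542, -0.087, 0.011], 0.85)]
w_r.png 0.42 [[1.0, -0.003, -0.002, 0.481], [0.003, 0.959, 0.283, -0.255], [0.001, -0.284, 0.959, 0.565], [0.0, 0.0, 0.0, 1.0]] 317 4.175
(0.447, -0.339) (np.float64(0.446981138349279), np.float64(-0.33836139625786565), np.float64(-0.030030895317609555), np.float64(0.9512555391432792))
(0.588, -0.335) (np.float64(0.5875177182119131), np.float64(-0.33058920634869626), np.float64(0.3615946447422605), np.float64(0.9547420965058236))
w_l.png 0.42 [[1.0, 0.002, 0.001, 0.392], [-0.003, 0.958, 0.286, 0.352], [-0.0, -0.286, 0.958, 0.564], [0.0, 0.0, 0.0, 1.0]] 317 6.5333
(0.465, 0.316) (np.float64(0.4661071373611023), np.float64(0.31738750184447323), np.float64(-0.5077881692868461), np.float64(0.928522218394764))
[-0.22  0.18 -0.54  1.25  0.09  1.74 -0.74]
```

Run:
```python
import cv2, numpy as np
a=cv2.imread("pics/w_vice.png");b=cv2.imread("pics/w_l.png")
cv2.imwrite("pics/c1.png",np.hstack([cv2.resize(a[100:400,200:560],None,fx=1.2,fy=1.2),cv2.resize(b[100:400,240:540],None,fx=1.2,fy=1.2)]))
```

```text
(no output)
```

View pics/c1.png

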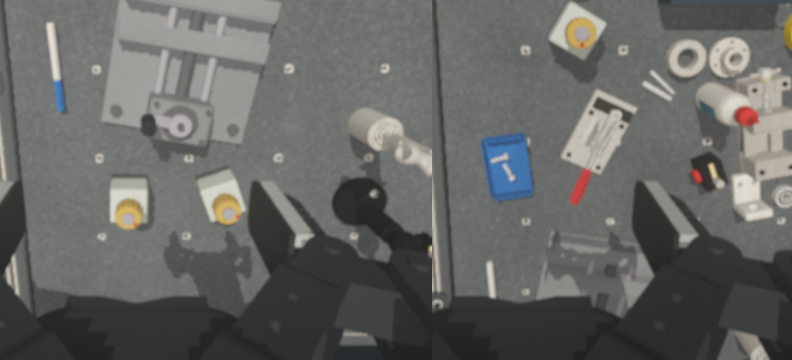

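```bash
cat >> h.py <<'E'
V=np.array([.540,-.083]); VA=-.18
def vw(x,y,z): # vice frame -> world
    c,s=np.cos(VA),np.sin(VA); return np.array([V[0]+c*x-s*y,V[1]+s*x+c*y,z])
C=vw(0,-.125,0)[:2]; ZK=.081
def arc(a0,a1,n=20,rate=.12,stop=None,R=None,c=None,r=.045,log=5):
    c=C if c is None else c
    k=max(1,int(abs(a1-a0)/(2*np.pi/n)+.5)); out=[]
    for i,a in enumerate(np.linspace(a0,a1,k+1)[1:]):
        manip.movel([c[0]+r*np.cos(a),c[1]+r*np.sin(a),ZK],rate=rate)
        s=manip.read_state(); f=s["contact_force"]; ft=f[0]*-np.sin(a)+f[1]*np.cos(a); fr=f[0]*np.cos(a)+f[1]*np.sin(a)
        out.append((a,ft,fr,*s["tool_pos"][:2]))
        if i%log==0: print("a %.2f ft %.1f fr %.1f fz %.1f"%(a,ft,fr,f[2]))
        if stop and abs(ft)>stop: print("STOP a %.2f ft %.1f fr %.1f"%(a,ft,fr)); return a,out
    return a1,out
E
python3 - <<'E'
from h import *
k=np.array([.4745,-.197]); d=k-C; a=np.arctan2(d[1],d[0])%(2*np.pi); print(C,np.hypot(*d),a)
manip.reach([k[0],k[1],.2],Rd(np.pi/2)); print(np.round(manip.read_state()["joints"],2))
print(manip.movel([k[0],k[1],ZK],rate=.1,max_force=8), manip.read_state()["contact_force"])
manip.close(25); s=manip.read_state(); print(s["gripper_width"],s["tool_pos"],s["contact_force"],s["t"])
a,o=arc(a,a+1.26,log=1); print(manip.read_state()["gripper_width"],manip.read_state()["t"])
p=manip.grab_frame("wrist");save(p,"w_k.png")
E
```

```text
[ 0.5176213  -0.20598046] 0.04404651507997739 2.936267126684805
[ 0.46  0.26 -0.13  1.66  0.03  1.22  1.9 ]
False [-1.14421981  0.11306588 -0.28470121]
0.01918442019833487 [ 0.47456678 -0.1972368   0.08122435] [ 0.40921436 -1.04990456  1.93616922] 10.7833
a 3.25 ft -1.1 fr -0.7 fz 1.9
a 3.57 ft -1.1 fr 0.5 fz 4.2
a 3.88 ft -0.2 fr 1.2 fz 3.8
a 4.20 ft -0.4 fr 2.3 fz 4.3
0.019675476242277487 11.85
```

View pics/w_k.png

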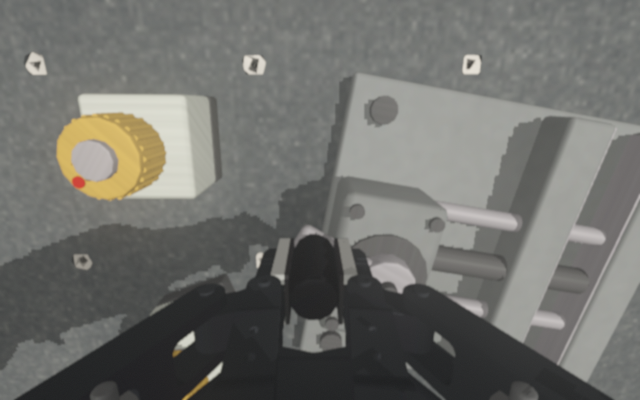

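The gripper holds the knob and the crank follows with little force, so I'll carry on opening.

Run:
```python
from h import *
a,o=arc(2.936+1.26,18.5,stop=14,log=8); s=manip.read_state(); print(a,s["gripper_width"],s["t"])
p=manip.grab_frame("wrist");save(p,"w_k2.png")
for c in ["wrist","top","scene"]:
    q=p if c=="wrist" else manip.grab_frame(c)
    for n in ["jaw"]:
        for d in manip.mark_of(q,n): 
            e=np.array(d["point"][:2])-V; print(c,n,d["confidence"],"vice y",-np.sin(VA)*e[0]+np.cos(VA)*e[1])
```

```text
a 4.51 ft -0.7 fr 3.1 fz 4.9
a 6.99 ft -1.1 fr -1.7 fz 6.2
a 9.48 ft -0.8 fr -4.2 fz 4.4
a 11.97 ft -2.4 fr 4.2 fz 3.5
a 14.46 ft 0.9 fr -4.1 fz 4.8
a 16.95 ft -0.9 fr 0.6 fz 8.4
18.5 0.019414910767755054 24.1667
top jaw 0.63 vice y -0.04244077941153945
scene jaw 0.66 vice y -0.043066891541897474
scene jaw 0.33 vice y -0.0026925114696346665
```

View pics/w_k2.png

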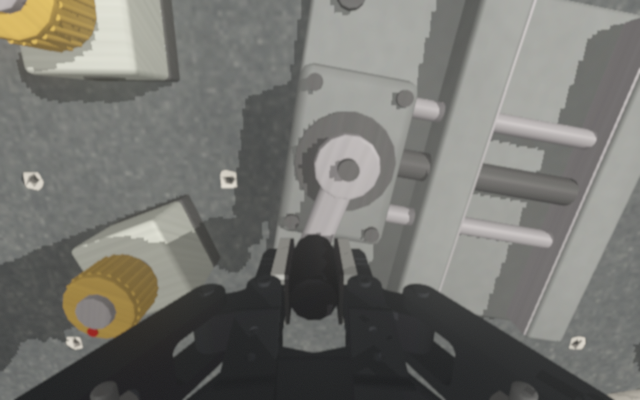

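The vice gap is about 70 mm and the knob sits at the +x side. I'll release it, then pick the far right block and place it.

```bash
cat >> h.py <<'E'
def reach(P,a):
    best=None
    for k in (0,np.pi,-np.pi):
        q=manip.ik(P,Rd(a+k))
        if q is not None and (best is None or abs(q[6])<abs(best[6])): best=q
    if best is None: raise RuntimeError("unreach %s %s"%(P,a))
    manip.goto_joints(best)
def oriOf(): return np.array(manip.read_state()["ee_rot"])
def look(X,f=None):
    for z in (.42,.38,.34,.3):
        try: manip.reach([X[0]-.04,X[1],z],Rd(0)); break
        except manip.Unreachable: pass
    p=manip.grab_frame("wrist")
    if f: save(p,f)
    return p
def near(a,ref): return (a-ref+np.pi/4)%(np.pi/2)-np.pi/4+ref
def pick(X):
    p=look(X); r=fitunit(p,X); print("fit",np.round(r,4))
    assert r[3]>.88 and np.hypot(r[0]-X[0],r[1]-X[1])<.06
    a=near(r[2]+np.pi/2,VA+np.pi/2)
    reach([r[0],r[1],.14],a)
    h=manip.movel([r[0],r[1],.025],rate=.12,max_force=10); s=manip.read_state(); print("down",h,s["tool_pos"],s["t"])
    if h: return False
    manip.close(60); s=manip.read_state(); print("w",s["gripper_width"],"f",np.round(s["contact_force"],1))
    manip.movel([r[0],r[1],.2],rate=.2); s=manip.read_state(); print("lift w",s["gripper_width"],"fz",s["contact_force"][2],s["t"])
    return .050<s["gripper_width"]<.062
def place(x,y=-.007):
    P=vw(x,y,.2); reach(P,VA+np.pi/2)
    manip.movel(vw(x,y,.06),rate=.15); manip.movel(vw(x,y,.042),rate=.08)
    h=manip.movel(vw(x,y,.0365),rate=.02,max_force=6); s=manip.read_state(); print("seat",h,s["tool_pos"],np.round(s["contact_force"],1))
    return h
E
python3 - <<'E'
from h import *
manip.ungrasp(); P=manip.read_state()["tool_pos"]; manip.movel([P[0],P[1],.2],rate=.2)
ok=pick((.588,-.331)); print(ok)
if ok:
    place(.063); p=manip.grab_frame("wrist"); save(p,"w_p1.png"); q=manip.grab_frame("scene"); save(q,"s_p1.png"); print(manip.read_state()["t"])
E
python3 -c "
import cv2,numpy as np
a=cv2.imread('pics/w_p1.png');b=cv2.imread('pics/s_p1.png')
cv2.imwrite('pics/c2.png',np.hstack([cv2.resize(a,(480,300)),cv2.resize(b[160:260,300:460],None,fx=2,fy=3)[:300]]))"
```

```text
fit [ 0.5878 -0.3302 -1.2241  0.9641]
down False [ 0.5885273  -0.33077605  0.02615066] 29.3417
w 0.055054861371143085 f [ 0.4 -1.   3.9]
lift w 0.05479276843428639 fz -6.485153386509418 30.75
True
seat True [ 0.60167008 -0.10142068  0.03836803] [-0.2  0.6  6.9]
33.5083
```

View pics/c2.png

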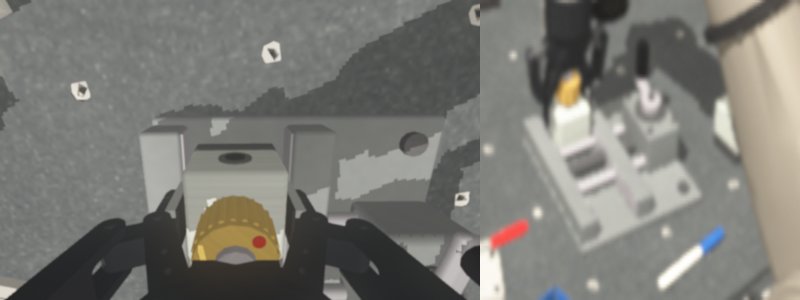

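Block 1 sits flat: its underside is at 12 mm, between the jaws with clearance on both sides. Now the near block goes in the -x slot and the left block in the middle.

```bash
python3 - <<'E'
from h import *
def up():
    manip.ungrasp(); P=manip.read_state()["tool_pos"]; manip.movel([P[0],P[1],.2],rate=.2)
up()
t=manip.grab_frame("top"); print([(np.round(d["point"],3).tolist(),round(d["confidence"],2)) for d in manip.mark_of(t,"unit_a")])
if pick((.447,-.338)):
    place(-.063); up(); 
    t=manip.grab_frame("top"); save(t,"top1.png"); print([(np.round(d["point"],3).tolist(),round(d["confidence"],2)) for d in manip.mark_of(t,"unit_a")], manip.read_state()["t"])
    if pick((.466,.317)):
        place(0.); up(); print(manip.read_state()["t"])
        p=look(vw(0,0.05,0),"w_3.png"); save(manip.grab_frame("scene"),"s_3.png")
        for x in(-.063,0,.063):
            X=vw(x,-.007,.012); b=masknear(p,"unit_a",[X[0],X[1],.05])
            if b: print(x,b[0],b[2],fit([(p,b[1])],UNIT,X[0],X[1],[VA],z=.012),X)
E
python3 -c "
import cv2,numpy as np
a=cv2.imread('pics/w_3.png');b=cv2.imread('pics/s_3.png')
cv2.imwrite('pics/c3.png',np.hstack([cv2.resize(a,(480,300)),cv2.resize(b[160:260,300:406],None,fx=3,fy=3)[:300]]))"
```

```text
[([0.465, 0.318, -0.003], 0.65), ([0.448, -0.341, 0.001], 0.56), ([0.455, 0.434, 0.002], 0.56), ([0.606, -0.097, 0.016], 0.53)]
fit [ 0.4465 -0.3383  0.0122  0.9626]
down False [ 0.4471769  -0.33896286  0.02585073] 39.4
w 0.0548403815863616 f [ 0.7 -0.1  5.6]
lift w 0.05486230012181858 fz -6.055261987203798 40.8083
seat True [ 0.47778864 -0.07876723  0.03826458] [-0.2  0.1  4.9]
[([0.466, 0.317, -0.001], 0.84), ([0.48, -0.079, 0.012], 0.59), ([0.458, 0.433, -0.0], 0.58), ([0.607, -0.096, 0.016], 0.56), ([0.518, -0.206, 0.099], 0.41)] 45.0667
fit [ 0.4665  0.3174 -0.5514  0.9141]
down False [0.46726698 0.31788392 0.02588097] 49.0333
w 0.055243419004925624 f [-0.8 -1.2  6.2]
lift w 0.055102607918257496 fz -4.952357072210884 50.4417
seat True [ 0.53957243 -0.09025764  0.03804212] [-0.7 -0.8  5.5]
55.1583
-0.063 1.782599447356787 0.87 (np.float64(0.47814383142109673), np.float64(-0.07726529189180337), np.float64(-0.18279314959490747), np.float64(0.88)) [ 0.47676464 -0.07860804  0.012     ]
0 1.4899419362575408 0.76 (np.float64(0.5399097643046866), np.float64(-0.08853058285850281), np.float64(-0.16899386265967933), np.float64(0.9485635644245656)) [ 0.53874679 -0.08988691  0.012     ]
0.063 5.9977368914680325 0.6 (np.float64(0.6093769048717984), np.float64(-0.09688247923463315), np.float64(-0.15552900508711998), np.float64(0.9123086734693877)) [ 0.60072895 -0.10116577  0.012     ]
```

View pics/c3.png

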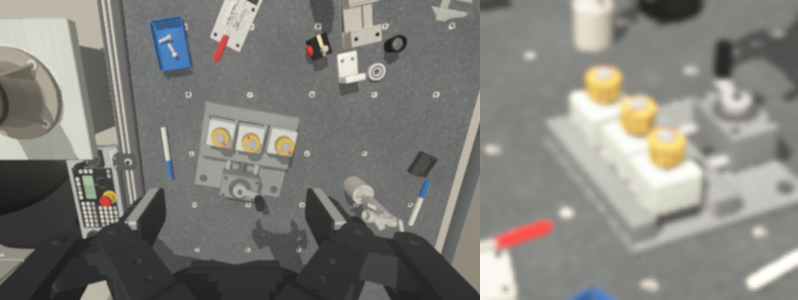

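All three blocks stand in the vice. The far one sits a few mm further out but within the jaw length. Now I'll crank it closed.

Run:
```python
from h import *
a=18.5; K=[C[0]+.045*np.cos(a),C[1]+.045*np.sin(a)]
manip.reach([*K,.2],Rd(np.pi/2)); print(np.round(manip.read_state()["joints"],2))
h=manip.movel([*K,ZK],rate=.12,max_force=8); print(h)
if not h:
    manip.close(60); print(manip.read_state()["gripper_width"])
    a,o=arc(a,13.7,stop=12,log=5)
    a,o=arc(a,11.0,n=100,rate=.03,stop=30,log=3)
    s=manip.read_state(); print(a,o[-4:],s["gripper_width"],s["t"],s["tool_pos"],np.hypot(*(s["tool_pos"][:2]-C)))
```

```text
[ 0.05  0.45  0.43  1.42 -0.19  1.3   2.07]
False
0.018480997914236377
a 18.18 ft 2.5 fr 2.2 fz 1.9
a 16.58 ft 1.3 fr 4.9 fz 7.9
a 14.98 ft 0.6 fr -4.5 fz 4.2
a 13.64 ft 1.3 fr -5.5 fz 11.3
a 13.45 ft 3.2 fr -3.9 fz 11.9
a 13.26 ft 4.1 fr -4.3 fz 12.6
a 13.07 ft 3.4 fr -2.8 fz 12.5
a 12.88 ft 9.5 fr -6.8 fz 17.3
a 12.70 ft 16.1 fr -9.5 fz 22.0
a 12.51 ft 21.9 fr -13.2 fz 25.1
a 12.32 ft 26.4 fr -19.0 fz 26.7
a 12.13 ft 30.5 fr -22.5 fz 26.6
STOP a 12.13 ft 30.5 fr -22.5
12.130232558139534 [(np.float64(12.31860465116279), np.float64(26.415335287240726), np.float64(-18.96008400588481), np.float64(0.559287760735581), np.float64(-0.19110608698948484)), (np.float64(12.255813953488373), np.float64(27.606505943052483), np.float64(-19.261819664460926), np.float64(0.5594962846421007), np.float64(-0.19166041798026268)), (np.float64(12.193023255813953), np.float64(28.510595544367405), np.float64(-20.4377320482713), np.float64(0.5596512569589889), np.float64(-0.1922369965450296)), (np.float64(12.130232558139534), np.float64(30.505300086856515), np.float64(-22.453255303632343), np.float64(0.5597980212721105), np.float64(-0.19271172784302754))] 0.018581581415585753 70.4167 [ 0.55979802 -0.19271173  0.08105185] 0.04421464500068301
```

Run:
```python
from h import *
manip.ungrasp(); P=manip.read_state()["tool_pos"]; manip.movel([P[0],P[1],.2],rate=.2)
v=lambda P:(lambda e:np.round([np.cos(VA)*e[0]+np.sin(VA)*e[1],-np.sin(VA)*e[0]+np.cos(VA)*e[1]],4))(np.array(P[:2])-V)
for tag,(dx,dy) in {"m":(0,.04),"f":(-.03,.0)}.items():
    for z in (.36,.3):
        try: manip.reach([.5+dx,-.083+dy,z],Rd(0)); break
        except manip.Unreachable: pass
    p=manip.grab_frame("wrist"); save(p,f"w_4{tag}.png")
    print([(v(d["point"]).tolist(),round(d["point"][2],3),round(d["confidence"],2)) for d in manip.mark_of(p,"unit_a_nut_mid")])
    for x in(-.063,0,.069):
        X=vw(x,0,.012); b=masknear(p,"unit_a",[X[0],X[1],.05])
        if b: r=fit([(p,b[1])],UNIT,X[0],X[1],[VA],z=.012); print(x,round(b[0],1),v(r),np.round(r[2:],3))
    b=masknear(p,"vice",vw(0,-.04,0)); print("vice",b[2],np.round(fit([(p,b[1])],VICE+[box(-105,105,-58,-28,0,38)]+[np.r_[u] + [x,0,.012] for x in(-.063,0,.069) for u in UNIT],*V,[VA]),4) if 0 else "")
for c in["top","scene"]:
    p=manip.grab_frame(c); print(c,[(v(d["point"]).tolist(),round(d["point"][2],3),round(d["confidence"],2)) for d in manip.mark_of(p,"unit_a_nut_mid")]); 
print(manip.read_state()["t"])
```

```text
[([0.0011, -0.0039], 0.089, 0.74)]
-0.063 1.4 [-0.0634 -0.0024] [-0.164  0.926]
0 1.7 [ 0.0014 -0.0026] [-0.162  0.927]
0.069 0.9 [ 0.0706 -0.0006] [-0.139  0.897]
vice 0.83 
[([-0.0015, -0.0021], 0.088, 0.75)]
-0.063 0.9 [-0.0632 -0.001 ] [-0.155  0.943]
0 1.1 [ 0.0011 -0.001 ] [-0.188  0.949]
0.069 1.0 [0.0705 0.0002] [-0.203  0.935]
vice 0.9 
top [([-0.1782, 0.4914], 0.076, 0.71), ([0.0011, -0.0007], 0.085, 0.69), ([0.0714, -0.0028], 0.089, 0.58)]
scene [([-0.176, 0.4915], 0.079, 0.64)]
74.6
```

View pics/w_4m.png

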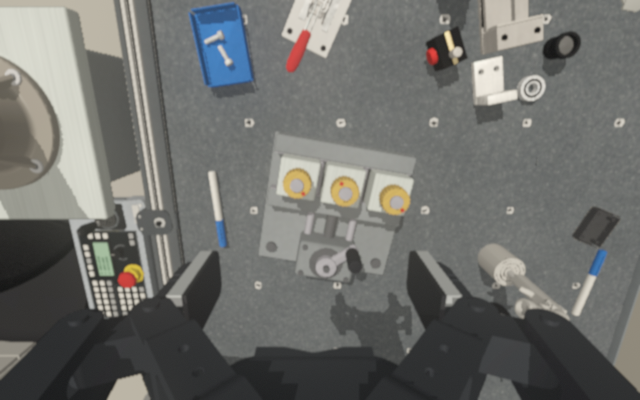

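All three blocks are clamped against the fixed jaw, with nut centres at vice x = -63, +1 and +70 mm. Now I'll turn the middle nut, checking torque as I go.

```bash
cat >> h.py <<'E'
def nut(x,y=-.001,z=.074,lim=.5,grip=60,span=2.75,phi=None):
    phi=VA+np.pi/2-.27 if phi is None else phi
    best=None
    for k in(0,np.pi,-np.pi):
        q=manip.ik(vw(x,y,z+.07),Rd(phi+k)); 
        if q is None: continue
        q2=manip.ik(vw(x,y,z+.07),Rd(phi+k-.05)) ; s=(lambda d:(d+np.pi)%(2*np.pi)-np.pi)(q2[6]-q[6])
        sg=np.sign(s); room=3.0-sg*q[6]
        print("k",round(k,1),"j7",round(q[6],2),"sg",sg,"room",round(room,2))
        if best is None or room>best[0]: best=(room,q,sg)
    room,q,sg=best; manip.goto_joints(q)
    if manip.movel(vw(x,y,z),rate=.12,max_force=8): print("contact on descent",manip.read_state()["tool_pos"]); return
    manip.close(grip); st=manip.read_state(); t0=st["torque"][2]; j=np.array(st["joints"]); j0=j[6]
    print("w",st["gripper_width"],"tz0",round(t0,3)); log=[]
    while abs(j[6]-j0)<min(span,room):
        j[6]+=sg*.08; manip.goto_joints(j); st=manip.read_state(); tz=st["torque"][2]; log.append(round(tz-t0,2))
        if abs(tz-t0)>lim: break
    print("turned",round(abs(st["joints"][6]-j0),2),"of cmd",round(abs(j[6]-j0),2),log,"f",np.round(st["contact_force"],1),st["t"])
    manip.ungrasp(); manip.movel(vw(x,y,.2),rate=.2)
E
python3 - <<'E'
from h import *
nut(.001)
p=manip.grab_frame("top"); save(p,"top2.png"); print(manip.read_state()["t"])
E
```

```text
k 0 j7 1.44 sg -1.0 room 4.44
k 3.1 j7 -1.54 sg -1.0 room 1.46
k -3.1 j7 -1.54 sg -1.0 room 1.46
w 0.03517502116415311 tz0 0.068
turned 2.71 of cmd 2.72 [np.float64(-0.2), np.float64(-0.13), np.float64(-0.14), np.float64(-0.18), np.float64(-0.11), np.float64(-0.11), np.float64(-0.13), np.float64(-0.22), np.float64(-0.17), np.float64(-0.15), np.float64(-0.11), np.float64(-0.16), np.float64(-0.1), np.float64(-0.15), np.float64(-0.13), np.float64(-0.12), np.float64(-0.12), np.float64(-0.14), np.float64(-0.12), np.float64(0.14), np.float64(-0.07), np.float64(0.47), np.float64(0.4), np.float64(0.49), np.float64(0.34), np.float64(0.17), np.float64(0.21), np.float64(0.13), np.float64(0.18), np.float64(0.24), np.float64(0.33), np.float64(0.11), np.float64(0.04), np.float64(1.12)] f [-2.2  2.1  4.5] 85.4583
86.8333
```

```bash
cat >> h.py <<'E'
def dots(f,xs=(-.0633,.001,.0705)):
    manip.reach([.47,-.083,.30],Rd(0)); p=manip.grab_frame("wrist"); save(p,f)
    hsv=cv2.cvtColor(p["color"],cv2.COLOR_RGB2HSV); c4=p["world_from_camera"]; out=[]
    big=[]
    for x in xs:
        X=vw(x,0,.101); q=proj(p,[X])[0]; u,v=np.round(q).astype(int)
        w=16; crop=p["color"][v-w:v+w,u-w:u+w].astype(int); big.append(crop)
        score=crop[...,0]-1.6*crop[...,1]; m=score>0.5*score.max(); ys,xx=np.nonzero(m); 
        k=np.maximum(score,0)*m; px=[u-w+(k*np.arange(2*w)[None]).sum()/k.sum(),v-w+(k*np.arange(2*w)[:,None]).sum()/k.sum()]
        d=np.array(c4)[:3,:3]@[(px[0]-p["cx"])/p["fx"],-(px[1]-p["cy"])/p["fy"],-1]; o=np.array(c4)[:3,3]
        W=o+d*(.101-o[2])/d[2]; e=W-X
        out.append((round(score.max()),m.sum(),round(np.hypot(*e[:2])*1e3,1),round(np.degrees(np.arctan2(e[1],e[0])))))
    cv2.imwrite("pics/z"+f,cv2.resize(np.hstack(big).astype(np.uint8)[:,:,::-1],None,fx=8,fy=8,interpolation=cv2.INTER_CUBIC))
    print("dots(score,n,radius mm,world deg)",out,manip.read_state()["t"])
E
python3 - <<'E'
from h import *
dots("d1.png")
E
```

```text
dots(score,n,radius mm,world deg) [(73, np.int64(6), np.float64(15.5), -58), (75, np.int64(7), np.float64(14.8), 16), (83, np.int64(7), np.float64(15.2), -52)] 88.2167
```

View pics/zd1.png

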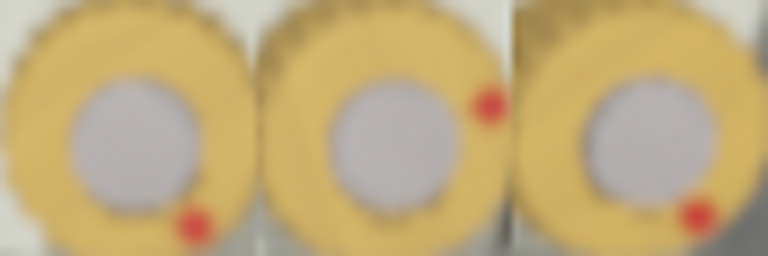

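```bash
sed -i 's/if abs(tz-t0)>lim: break/if tz-t0-min([0]+log)>lim: break/; s/log.append(round(tz-t0,2))/log.append(round(float(tz-t0),2))/; s/sg\*.08/sg*.06/; s/grip=60/grip=110/; s/lim=.5/lim=.65/' h.py
python3 - <<'E'
from h import *
nut(.001,span=.8)
nut(.0705)
nut(-.0633)
dots("d2.png")
E
```

```text
k 0 j7 1.32 sg -1.0 room 4.32
k 3.1 j7 -1.7 sg -1.0 room 1.3
k -3.1 j7 -1.7 sg -1.0 room 1.3
w 0.033966992101355085 tz0 0.054
turned 0.06 of cmd 0.06 [1.58] f [-0.8 -0.8 -0.3] 90.775
k 0 j7 1.33 sg -1.0 room 4.33
k 3.1 j7 -1.56 sg -1.0 room 1.44
k -3.1 j7 -1.56 sg -1.0 room 1.44
w 0.034148585694409796 tz0 0.095
turned 1.91 of cmd 1.92 [-0.17, -0.2, -0.19, -0.17, -0.19, -0.21, -0.17, -0.2, -0.18, -0.16, -0.21, -0.16, -0.14, -0.16, -0.15, -0.14, -0.13, -0.14, -0.17, -0.19, -0.17, -0.2, -0.18, -0.19, -0.22, -0.19, -0.17, -0.22, -0.16, -0.19, -0.2, 1.29] f [-6.1 -3.   6.2] 101.8167
k 0 j7 1.2 sg -1.0 room 4.2
k 3.1 j7 -1.79 sg -1.0 room 1.21
k -3.1 j7 -1.79 sg -1.0 room 1.21
w 0.034283995503350095 tz0 0.081
turned 1.85 of cmd 1.86 [-0.18, -0.15, -0.13, -0.12, -0.13, -0.17, -0.14, -0.13, -0.16, -0.13, -0.2, -0.17, -0.13, -0.21, -0.16, -0.15, -0.18, -0.16, -0.21, -0.12, -0.17, -0.14, -0.11, -0.14, -0.22, -0.17, -0.12, -0.16, -0.16, -0.21, 1.16] f [-5.  -1.9  5.7] 113.7333
dots(score,n,radius mm,world deg) [(71, np.int64(6), np.float64(14.9), -153), (76, np.int64(6), np.float64(14.7), 17), (76, np.int64(6), np.float64(13.9), -156)] 115.875
```

All three nuts came up sharply at a stop (torque step of 1.3–1.6 N m). A brief re-nudge of the two outer nuts will confirm it, then a last look.

Run:
```python
from h import *
nut(.0705,span=.6)
nut(-.0633,span=.6)
dots("d3.png")
manip.reach([.42,-.1,.36],Rd(0)); p=manip.grab_frame("wrist"); save(p,"w_5.png")
for x in(-.063,0.001,.0705):
    X=vw(x,0,.012); b=masknear(p,"unit_a",[X[0],X[1],.05])
    if b: r=fit([(p,b[1])],UNIT,X[0],X[1],[VA],z=.012); print(x,np.round(r,3),np.round(X,3))
t=manip.grab_frame("top"); save(t,"top3.png"); 
for n in("magnet_stand","spray_bottle","unit_a"): print(n,[(np.round(d["point"],3).tolist(),round(d["confidence"],2)) for d in manip.mark_of(t,n)])
print(manip.read_state()["t"])
a=cv2.imread("pics/w_5.png");b=cv2.imread("pics/top3.png")
cv2.imwrite("pics/c5.png",np.vstack([a[80:340],b[90:300]]))
```

```text
k 0 j7 1.12 sg -1.0 room 4.12
k 3.1 j7 -1.88 sg -1.0 room 1.12
k -3.1 j7 -1.88 sg -1.0 room 1.12
w 0.03391669676960199 tz0 0.078
turned 0.06 of cmd 0.06 [1.65] f [ 0.1 -1.1  1.6] 118.3333
k 0 j7 1.13 sg -1.0 room 4.13
k 3.1 j7 -1.85 sg -1.0 room 1.15
k -3.1 j7 -1.85 sg -1.0 room 1.15
w 0.034024159090728937 tz0 0.055
turned 0.06 of cmd 0.06 [1.07] f [-0.4 -0.2  0.3] 121.8083
dots(score,n,radius mm,world deg) [(71, np.int64(6), np.float64(14.8), -152), (71, np.int64(6), np.float64(14.8), 16), (78, np.int64(5), np.float64(14.1), -154)] 124.125
-0.063 [ 0.477 -0.073 -0.179  0.966] [ 0.478 -0.072  0.012]
0.001 [ 0.542 -0.084 -0.19   0.928] [ 0.541 -0.083  0.012]
0.0705 [ 0.61  -0.096 -0.189  0.894] [ 0.609 -0.096  0.012]
magnet_stand [([0.682, 0.102, 0.002], 0.59)]
spray_bottle [([0.676, 0.214, -0.001], 0.62)]
unit_a [([0.611, -0.095, 0.04], 0.73), ([0.54, -0.084, 0.008], 0.7), ([0.456, 0.434, 0.003], 0.68), ([0.478, -0.075, 0.014], 0.63), ([0.609, -0.096, 0.016], 0.51), ([0.54, -0.085, 0.014], 0.2)]
124.9417
```

View pics/c5.png

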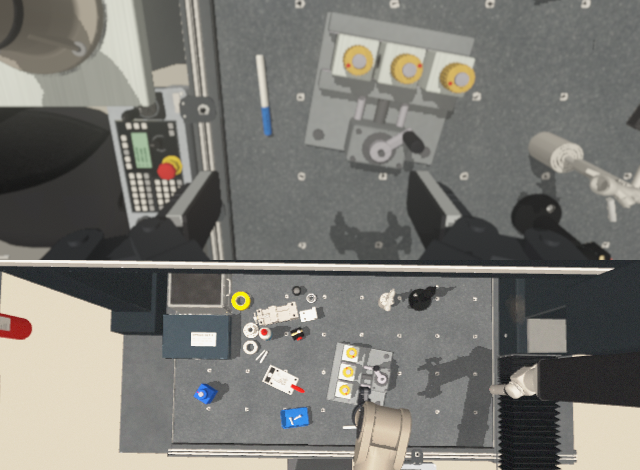

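The blocks are clamped square and side by side, and the bystanders and blue look-alike have not moved. Handing in.

```bash
python3 -c "
from station import manip
manip.hand_in(); print(manip.read_state()['t'])"
```

```text
the job is handed in; nothing more can be done
the job is handed in; nothing more can be done
```

The job is done and handed in at about 125 s of the 210 s allowed. All three white blocks are clamped in the vice and all three nuts are turned clockwise to their stops.

- **Clamping:** I opened the vice to a gap of about 70 mm and stood the blocks side by side. I then cranked the jaw up until the knob stalled at about 30 N, and only after that turned the nuts.
- **Nuts:** each nut came up hard against its stop. A second try with a firm grip met 1.1–1.65 N m within 0.06 rad, and the red dots no longer moved. On the first pass the middle nut's grip slipped after it reached the stop, so I re-checked that one with a stronger grip.
- **Final position check:** all blocks are within about 1 mm of their clamped places and square to the jaws within about 0.01 rad. The bottle and magnet stand are within about 4 mm of their first readings and the blue look-alike within about 1 mm, which is within the measuring error.
- **Small disagreements:**
  - The far block sits about 7 mm further out along the jaws than I aimed, but still within their length.
  - The red-dot angles differ by up to about 10° between blocks (allowing for quarter turns), which I put down to the coarse pixels.

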